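Select the screened valve and hold the dead-man test lever

ROBOT

A 7-joint arm with a two-finger parallel gripper is mounted at the origin on the work surface. World frame = base frame: x ahead of the robot, y to its left, z up, the work surface at z = 0. Lengths are in m, angles in degrees, forces in N, time in s.
With the tool pointing down it reaches from about 0.425 to 0.95 m from the base axis. Payload 4.7 kg.
Tool frame: the origin (TCP) lies midway between the tips of the shut fingers; the grasp point (between the pads) lies 19 mm behind it; z points along the fingers, y is the line along which they close (so a half turn about z gives the same grasp; the last joint's range is limited). The gripper opens to 87 mm and grips with 3 to 60 N. Pads are 19 mm wide; open, the fingers measure 117 mm over their backs; the gripper's body (75 mm by 190 mm) begins 51 mm behind the grasp point.
Start: joints at [71.11, 26.849, -2.785, 87.806, 1.381, 65.374, -4.715], TCP at [0.2, -0.645, 0.195] pointing down, gripper open.
Joint ranges: [-148.3, 148.3], [-19.14, 114.17], [-79.39, 73.82], [5.75, 140.21], [-59.74, 239.74], [12.07, 113.84], [-152.46, 152.46]. Speed limits (degrees/s): [147.25, 147.25, 180, 180, 180, 180, 180].

INTERFACE

Orientations are given as [roll, pitch, yaw] about the fixed x, y, z axes, in that order (R = Rz(yaw) Ry(pitch) Rx(roll)).
In Python, from station import manip gives the robot as it stands. The module is installed in compiled form; this text tells all that it offers.
- The arm moves only by the tool move_arm, never from a script. Its argument "commands" is a list of rows, each a list of 5 numbers: the finger opening in cm, from 0 to 8.7, then the shift along the tool's x, y, z in cm, then the turn about the tool's z in rad. In form: [[jaw, dx, dy, dz, twist], ...]. A call has 1 to 20 rows; each row is the pose to reach, as a shift and turn from the pose commanded when the call began, along the tool's axes at that moment; what a row does not reach only later rows make up. A row lasts 1/8 s, in which the tool goes at most 62.5 mm and 10.7 degrees, less where a joint would pass 70% of its speed; a pose out of reach is approached as far as the arm can. A call with a gripper value outside its range is refused whole. The fingers move at their own pace and stop on an object; "grip_force" is the grip in N (left out, the last holds). Time passes only in rows, so rows that repeat a pose let the fingers close. It gives the time, the measured TCP pose, the force, the opening and the grip force at its end, in the units of the state.
- manip.observe(): the state, without advancing time (a new reading comes with each control period).
- manip.snapshot(name): name is "scene" or "side" or "wrist"; returns a dict with "image" (480x640x3 uint8, red, green, blue), "fx", "fy", "cx", "cy" (pixels), "D" ([k1, k2, p1, p2, k3] as OpenCV has them; the pictures are not rectified), "position" and "attitude" of the camera in the world. Camera axes: x right, y down, z forward; pixel columns grow to the right and rows downward; lengths in m; the calibration is good to about 2 mm. A picture is of the moment at which its call begins. There is no depth.
- manip.close_job(): hands the job in; it is judged then, once.
Trained networks look in a picture, given as the dict that the camera call returned (one of the last four; its "shot" number tells which), for a name from the list of things; names that differ only in an ending like _2 or _b are one class to them, and where a whole thing is asked for, a point or a joint stands for the part that bears it (a point fixed in the world has none). Each returns a list of dicts, best first, with "p" (0 to 1); they miss things now and then, are a little off and sometimes report something else, mostly with a low value. They report only what shows in the picture. A call takes as long as a camera call.
- manip.recognise(thing, picture): "bbox" ([left, top, width, height] in pixels, round what is visible of it).
The state is a dict: "t": time; "joint_positions": joint angles; "qd": joint speeds; "joint_torque": joint torques, N m; "tool_pos": TCP position; "tool_rot": TCP orientation; "force": force on the tool from outside, world axes, zero at the start; "wrist_torque": the same for the moment, N m; "finger_gap": finger opening in m; "grasp_force": force on a finger pad.
Only numpy, scipy, OpenCV 4.12 (cv2) and the standard library are available. Lean on these libraries where they do the work, as an engineer would, in place of code of your own. Each camera call takes 0.05 s, during which the arm holds its last target. There are 200 camera calls.

TASK

Measure the valve in the dented aluminium shield can: turn the tester's selector until its white pointer clicks in at the dot of the same colour as the dot in front of that valve's socket. Then press the sprung red dead-man lever half-way down, which runs the test voltage up to the green arc of the meter, and keep it there: never press it hard down, which trips the tester, and do not press it before the selector is set. Finish while still holding the lever half-way, with the valves in their sockets and everything else on the ledge left alone.

Things in the scene. Friction and masses are not known exactly. Their poses are not given: they have to be found in the camera images.
- tester: Valve tester standing on the ledge: grey-green case 270 mm deep (its x) by 400 mm wide (its y), alloy panel on top 84 mm above its origin, which is the centre of its underside. Its own x points to the back (row of valves), its y to the left as its operator, the robot, sees it; it may be turned up to 0.25 rad. Fixed. The panel carries, from left to right in front, the selector, a black panel meter 8 mm high, and the dead-man lever; at the back three cream ceramic sockets.
- socket_red (a point): Centre of the left socket at panel height (tester frame x +78, y +130 mm); a red dot of 18 mm lies 42 mm in front of it. The sockets are cream collars 49 mm across and 10 mm high.
- socket_yellow (a point): Centre of the middle socket at panel height (tester frame x +78, y +52 mm); yellow dot in front of it.
- socket_blue (a point): Centre of the right socket at panel height (tester frame x +78, y -26 mm); blue dot in front of it.
- selector (a joint): Selector angle about the vertical, counter-clockwise seen from above, in rad: the angle from the tester's x axis to the white pointer. It clicks every 20 degrees (about 0.15 N m to leave a click; let go near a click it pulls itself in): +0.698 red dot, +0.349 yellow dot, 0 blue dot, -0.349 white dot (off), -0.698 black dot (set). Stops at +-0.82. It starts clicked in at white or black.
- selector_grip (a point): On the selector's axis (tester frame x -52, y +115 mm), 24 mm above the panel. The selector is a black dial 80 mm across, 8 mm high, with an upright grip bar across it: 62 mm long, 14 mm thick, from 8 to 37 mm above the panel. Coloured dots of 15 mm lie on the panel 54 mm from the axis.
- selector_pointer (a point): White-marked pointer end of the grip bar, 31 mm out from the selector's axis, 24 mm above the panel: the bar lies along the line from selector_grip to this point.
- lever_angle (a joint): Dead-man lever angle in rad, sprung: 0 up (off), 0.13 half-way (working voltage: the needle of the panel meter, which follows the lever, stands in the green arc at mid-scale), 0.26 hard down on its stop (needle in the red arc, tripped). The paddle goes down about 12 mm to half-way and 25 mm to the stop, nearly straight down. At the paddle it takes about 2.5 N to start, 5 N half-way and 8 N at the stop; it springs up when let go.
- test_lever: Chromed dead-man lever with a red ribbed thumb paddle, 34 mm (along the lever) by 42 mm, 6 mm thick, at its end towards the operator. Origin on its level hinge (tester frame x +22, y -145 mm, 22 mm above the panel), 95 mm behind the paddle's centre.
- paddle_top (a point): Centre of the paddle's upper face, about 40 mm above the panel when the lever is up (tester frame x about -73, y -145 mm).
- canned_valve: Valve inside a dented aluminium shield can, 37 to 40 mm across, 96 mm high, standing loose in one of the three sockets; origin at the centre of its underside.
- valve_a: Tall smoked-glass valve, 33 mm across, 105 mm high, loose in another socket; origin at the centre of its underside.
- valve_b: The other smoked-glass valve, alike, in the remaining socket; origin at the centre of its underside.
- lampholder: Chrome bayonet lamp socket, 38 mm across the foot, 42 mm high, loose on the ledge left of the tester; origin under its centre.
- pilot_bulb: Frosted spare bulb standing on its brass cap near the lamp socket, 39 mm across, 68 mm high; origin under its centre.
- ceramic_base: Loose cream ceramic valve base, 47 mm across, 14 mm high, on the ledge right of the tester; origin under its centre.
- screwdriver: Screwdriver with yellow handle lying on the ledge right of the tester; origin under its middle.
- valve_carton: Cardboard valve carton with a blue band, 50 by 130 by 50 mm, lying on the ledge to the left; origin under its centre.

How it is judged:
By the outcome, as a careful person would: the job done as asked, in the order asked, and still so for the second after the job is handed in, while the arm keeps its last pose, push and grip.
It also fails if it takes over 45 s, if anything falls off the work surface, if the arm or the gripper's body presses on something with over 40 N, if the wrist force passes 120 N, or if a joint passes its speed limit or range.

## Working session

There is one attempt and no reset: what is moved stays moved. The work goes in short steps, Python scripts to look and compute and a tool call to move; the robot and the scene stay as the last step left them, time stands still between calls to the robot, and variables do not carry over. Pictures are saved under pics/ and viewed, at most 10 in all, crops included, and the job is handed in when it is done.

Besides the shell and the picture viewer there is one more tool, called after "Call:" as name(argument=value, ...), one argument or row to a line, values as JSON. move_arm: Moves the arm, as the interface text tells. Its arguments: {"type":"object","properties":{"commands":{"type":"array"},"grip_force":{"type":"number"}},"required":["commands"]}

```bash
mkdir -p pics
cat > h.py <<'E'
import numpy as np, cv2
from scipy.spatial.transform import Rotation as R
from station import manip
def K(s): return np.array([[s["fx"],0,s["cx"]],[0,s["fy"],s["cy"]],[0,0,1.]])
def Rc(s):
    a=np.array(s["attitude"],float)
    return a if a.shape==(3,3) else R.from_euler('xyz',a,degrees=True).as_matrix()
def proj(s,P):
    P=(np.atleast_2d(P)-s["position"])@Rc(s)
    return cv2.projectPoints(P,np.zeros(3),np.zeros(3),K(s),np.array(s["D"],float))[0][:,0]
def ray(s,uv,z):
    n=cv2.undistortPoints(np.array(uv,float).reshape(-1,1,2),K(s),np.array(s["D"],float))[:,0]
    d=np.c_[n,np.ones(len(n))]@Rc(s).T; p=np.array(s["position"])
    return p+d*((z-p[2])/d[:,2])[:,None]
def save(s,n): cv2.imwrite("pics/"+n,s["image"][:,:,::-1])
E
python3 - <<'E'
from h import *
print(manip.observe())
for n in ("scene","side","wrist"):
    s=manip.snapshot(n); save(s,n+"0.png"); print(n,s["position"],s["attitude"],s["fx"])
    for t in ("tester","canned_valve","valve_a","test_lever","selector","socket_red","socket_yellow","socket_blue","paddle_top","selector_pointer"):
        print(t,[(np.round(d["bbox"]).tolist(),round(d["p"],2)) for d in manip.recognise(t,s)[:3]])
E
```

```text
{'t': 0.0, 'joint_positions': array([71.11050043, 26.89790958, -2.78744016, 87.87348463,  1.38141964,
       65.37607355, -4.71585413]), 'qd': array([ 0.04390941, -0.02352016,  0.10243874,  0.05444206,  0.00094073,
        0.03701353,  0.03610562]), 'joint_torque': array([-1.01090377e-04, -5.07968009e+01, -8.08908697e-02, -2.36156738e+01,
       -6.14516158e-02,  3.79139464e-02,  1.93978181e-04]), 'tool_pos': array([ 0.19982217, -0.64405178,  0.19349434]), 'tool_rot': array([-1.79886171e+02,  3.35128681e-03,  1.72381023e+01]), 'force': array([-0.07193716, -0.11314939, -0.25676198]), 'wrist_torque': array([0.01237574, 0.00324942, 0.01877015]), 'grasp_force': 0.0, 'finger_gap': 0.0872240047214821}
scene [ 1.0237906  -0.47930261  1.12153879] [-145.80823923   -0.86003452   40.39720383] 514.1526880672365
tester [([218.0, 166.0, 178.0, 174.0], 0.85), ([303.0, 182.0, 34.0, 26.0], 0.54)]
canned_valve [([322.0, 232.0, 19.0, 34.0], 0.88), ([303.0, 179.0, 32.0, 30.0], 0.65), ([215.0, 168.0, 180.0, 177.0], 0.22)]
valve_a [([343.0, 208.0, 14.0, 30.0], 0.7), ([357.0, 186.0, 14.0, 34.0], 0.58)]
tes
[... 532 characters left out ...]
canned_valve [([261.0, 201.0, 22.0, 48.0], 0.97)]
valve_a [([248.0, 226.0, 21.0, 45.0], 0.76), ([230.0, 252.0, 27.0, 53.0], 0.66)]
test_lever [([309.0, 193.0, 58.0, 16.0], 0.91)]
selector [([298.0, 280.0, 44.0, 40.0], 0.57)]
socket_red [([202.0, 191.0, 185.0, 186.0], 0.71)]
socket_yellow []
socket_blue [([200.0, 192.0, 187.0, 183.0], 0.55)]
paddle_top [([311.0, 195.0, 54.0, 19.0], 0.79)]
selector_pointer [([295.0, 281.0, 47.0, 40.0], 0.74)]
wrist [ 0.28167091 -0.61963563  0.38445625] [ 1.62262467e+02  4.19817402e-02 -7.27952721e+01] 427.07801828512174
tester []
canned_valve []
valve_a []
test_lever []
selector []
socket_red []
socket_yellow []
socket_blue []
paddle_top []
selector_pointer []
```

Run:
```python
import cv2
a=cv2.imread("pics/scene0.png")[150:360,200:410]; b=cv2.imread("pics/side0.png")[180:390,190:400]
o=cv2.hconcat([cv2.resize(x,(400,400),interpolation=3) for x in(a,b)])
cv2.imwrite("pics/c1.png",o);
```

```text
(no output)
```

View pics/c1.png

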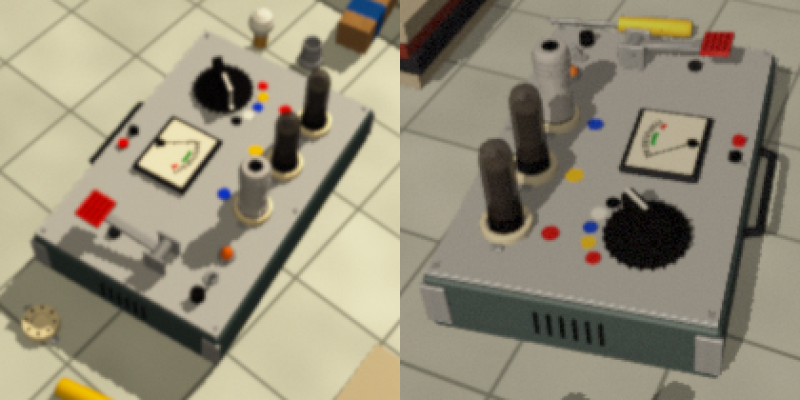

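View pics/scene0.png

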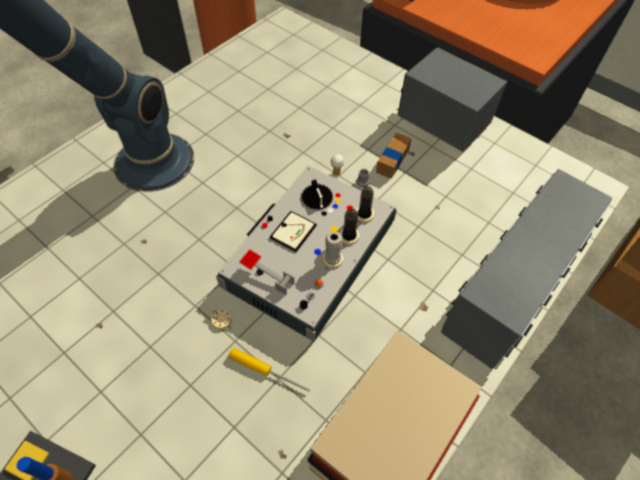

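```bash
cat >> h.py <<'E'
from scipy.optimize import least_squares
ang=np.array([.698,.349,0,-.349,-.698])
DOTS=np.vstack([[[36,130],[36,52],[36,-26]],np.c_[-52+54*np.cos(ang),115+54*np.sin(ang)]])/1000
def T2W(p,P):  # P Nx3 tester frame
    P=np.atleast_2d(P); c,s=np.cos(p[2]),np.sin(p[2])
    return np.c_[p[0]+c*P[:,0]-s*P[:,1],p[1]+s*P[:,0]+c*P[:,1],P[:,2]]
E
python3 - <<'E'
from h import *
S=manip.snapshot("scene");D=manip.snapshot("side")
a=np.array([[285,110],[256,151],[224,194],[262,86],[263,98],[258,107],[248,115],[236,121]])/1.905+[200,150]
b=np.array([[150,232],[174,175],[195,124],[193,257],[189,242],[190,227],[198,213],[213,202]])/1.905+[190,180]
P=np.c_[DOTS,np.full(8,.0845)]
for use in ((S,a),),((D,b),),((S,a),(D,b)):
    f=lambda p:np.concatenate([(proj(s,T2W(p,P))-u).ravel() for s,u in use])
    r=least_squares(f,[.6,0,0]);print(r.x,np.sqrt(np.mean(r.fun**2)))
p=r.x
G=T2W(p,[[-.052,.115,.108],[-.073,-.145,.124]]);print(G)
# pointer angle
for s,e,m in((S,np.array([[231,104],[217,62]])/1.905+[200,150],0),(D,np.array([[645-400,207],[628-400,190]])/1.905+[190,180],0)):
    w=ray(s,e,.121);d=w[0]-w[1];print(w,np.arctan2(d[1],d[0])-p[2])
o=manip.observe();print(o["tool_pos"],o["tool_rot"])
E
```

```text
[0.56418514 0.05114793 0.15781876] 0.2195675391794147
[0.5597999  0.05096925 0.15821697] 0.2005138240826206
[0.56146679 0.05101568 0.16024884] 0.7072698331179024
[[ 0.49178319  0.15624493  0.108     ]
 [ 0.51253885 -0.10377469  0.124     ]]
[[0.53568363 0.12379831 0.121     ]
 [0.47599942 0.16538815 0.121     ]] -0.7688451362976845
[[0.49231764 0.15511566 0.121     ]
 [0.51461528 0.14110404 0.121     ]] 2.4203101109953757
[ 0.20004556 -0.64470451  0.19457702] [ 1.79995528e+02 -4.16367794e-03  1.72322700e+01]
```

```bash
cat >> h.py <<'E'
def rows(start,yaw0,targets):
    """targets: (x,y,z,yawdeg) -> dx,dy,dz cm, twist rad in tool frame at start (tool down)"""
    M=R.from_euler('xyz',[180,0,yaw0],degrees=True).as_matrix()
    for t in targets:
        print(np.round(M.T@(np.array(t[:3])-start)*100,2), round(-np.deg2rad(t[3]-yaw0),3))
E
python3 - <<'E'
from h import *
rows(np.array([.2,-.645,.195]),17.23,[(.36,-.45,.25,0),(.53,-.2,.28,-15),(.53,0,.28,-25),(.4918,.1562,.25,-30.8)])
E
```

```text
[ 21.06 -13.89  -5.5 ] 0.301
[ 44.7  -32.73  -8.5 ] 0.563
[ 50.62 -51.83  -8.5 ] 0.737
[ 51.6  -67.88  -5.5 ] 0.838
```

Call:
move_arm(
  commands=[
    [8.7, 7, -4.6, -3, 0.1],
    [8.7, 12, -8, -5.5, 0.2],
    [8.7, 18, -12, -5.5, 0.3],
    [8.7, 23, -16, -6, 0.35],
    [8.7, 28, -20, -7, 0.4],
    [8.7, 33, -24, -7.5, 0.45],
    [8.7, 38, -28, -8, 0.5],
    [8.7, 43, -31.5, -8.5, 0.55],
    [8.7, 46, -36.5, -8.5, 0.62],
    [8.7, 48, -42, -8.5, 0.68],
    [8.7, 49.5, -47, -8.5, 0.72],
    [8.7, 50.6, -52, -8.5, 0.75],
    [8.7, 51, -57, -7.5, 0.8],
    [8.7, 51.3, -62, -6.5, 0.838],
    [8.7, 51.6, -67, -5.5, 0.838],
    [8.7, 51.6, -67.88, -5.5, 0.838],
    [8.7, 51.6, -67.88, -5.5, 0.838],
    [8.7, 51.6, -67.88, -5.5, 0.838],
  ],
)

```text
t: 4.0
tool_pos: [0.4926, 0.1547, 0.2497]
tool_rot: [180.0, -0.1, -30.9]
force: [0.5, -1.1, 0.5]
finger_gap: 0.0868
grasp_force: 0.0
```

Run:
```python
from h import *
o=manip.observe();print(o["t"],o["tool_pos"],o["tool_rot"],o["joint_positions"])
s=manip.snapshot("wrist");save(s,"w1.png")
p=[.5615,.0510,.1602]
print(np.round(proj(s,T2W(p,np.c_[DOTS,np.full(8,.0845)])),1).tolist(), proj(s,T2W(p,[[-.052,.115,.121]])))
```

```text
4.0 [0.49255769 0.15471992 0.24974618] [ 1.79985839e+02 -5.38266282e-02 -3.09494567e+01] [  -0.92149649   10.8840394   -24.48181557  103.92903281    4.96321852
   66.20619628 -147.96800486]
[[243.2, 144.4], [315.6, 79.1], [394.0, 9.9], [263.9, 202.3], [270.6, 181.6], [284.5, 164.3], [303.9, 152.7], [326.4, 148.6]] [[326.56104248 224.02193641]]
```

View pics/w1.png

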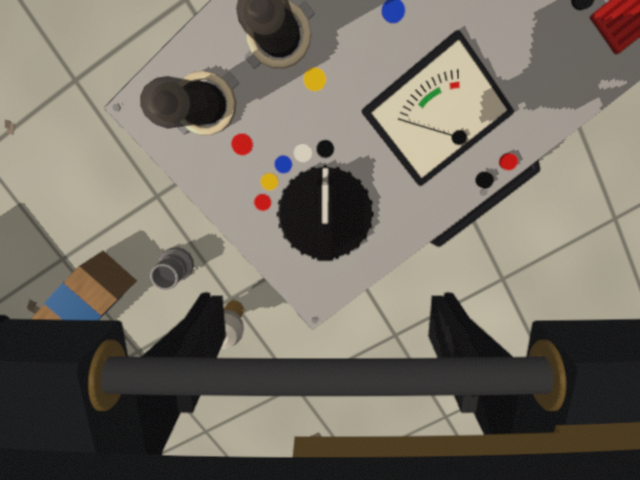

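Call:
move_arm(
  commands=[
    [8.7, 0, 0, 5, 0],
    [8.7, 0, 0, 10, 0],
    [8.7, 0, 0, 13, 0],
    [8.7, 0, 0, 14.5, 0],
    [8.7, 0, 0, 15.2, 0],
    [8.7, 0, 0, 15.2, 0],
    [5, 0, 0, 15.2, 0],
    [3, 0, 0, 15.2, 0],
    [1, 0, 0, 15.2, 0],
    [1, 0, 0, 15.2, 0],
    [1, 0, 0, 15.2, 0],
    [1, 0, 0, 15.2, 0],
    [1, 0, 0, 15.2, 0],
    [1, 0, 0, 15.2, 0],
  ],
  grip_force=35,
)

```text
t: 5.8
tool_pos: [0.4917, 0.1565, 0.0975]
tool_rot: [180.0, -0.0, -30.8]
force: [0.5, 0.6, -0.8]
finger_gap: 0.0156
grasp_force: 0.0
```

Call:
move_arm(
  commands=[
    [1, 0, 0, 0, 0],
    [1, 0, 0, 0, 0],
    [1, 0, 0, 0, 0],
    [1, 0, 0, 0, -0.1],
    [1, 0, 0, 0, -0.2],
    [1, 0, 0, 0, -0.3],
    [1, 0, 0, 0, -0.4],
    [1, 0, 0, 0, -0.5],
    [1, 0, 0, 0, -0.6],
    [1, 0, 0, 0, -0.66],
    [1, 0, 0, 0, -0.698],
    [1, 0, 0, 0, -0.698],
    [1, 0, 0, 0, -0.698],
    [1, 0, 0, 0, -0.698],
  ],
)

```text
t: 7.55
tool_pos: [0.4918, 0.1565, 0.0976]
tool_rot: [180.0, -0.0, 9.2]
force: [0.1, 0.2, 0.1]
finger_gap: 0.0101
grasp_force: 0.0
```

Run:
```python
from h import *
o=manip.observe();print(o["joint_positions"],o["wrist_torque"])
s=manip.snapshot("side");save(s,"s2.png");w=manip.snapshot("wrist")
cv2.imwrite("pics/c2.png",cv2.hconcat([cv2.resize(s["image"][180:390,190:400],(400,400))[:,:,::-1],cv2.resize(w["image"],(400,400))[:,:,::-1]]))
```

```text
[  -0.24818097   20.99371693  -27.14822742  113.84052599   12.71897704
   48.01000361 -115.2139644 ] [-0.04642244 -0.0261858   0.01987654]
```

View pics/c2.png

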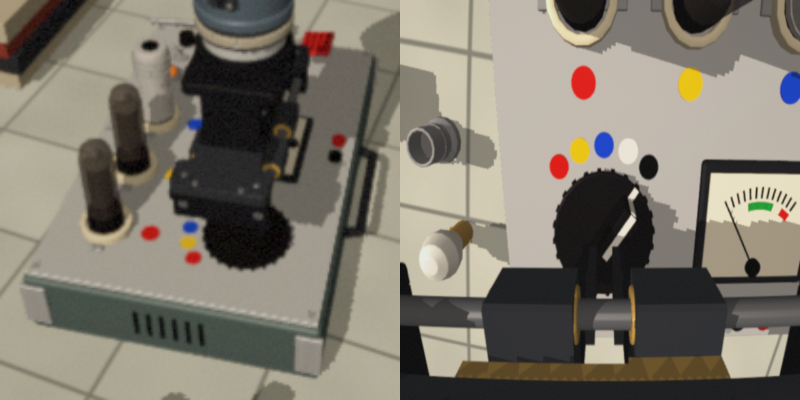

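Run:
```python
from h import *
w=manip.snapshot("wrist");o=manip.observe()
p=[.5615,.0510,.1602]
print(o["tool_pos"],w["position"],w["attitude"])
print("TCP",proj(w,o["tool_pos"]),"grasp",proj(w,o["tool_pos"]+[0,0,.019]))
print("axis .121,.092",proj(w,T2W(p,[[-.052,.115,.121],[-.052,.115,.092]])))
print("dots",proj(w,T2W(p,np.c_[DOTS,np.full(8,.0845)]))[3:].tolist())
cv2.imwrite("pics/c3.png",cv2.resize(w["image"][180:430,330:640],(775,600),interpolation=2)[:,:,::-1]) if 0 else cv2.imwrite("pics/c3.png",cv2.resize(w["image"][180:400,380:600],(600,600),interpolation=2)[:,:,::-1])
```

```text
[0.4917446  0.15652678 0.09755023] [0.57607877 0.1700873  0.28743802] [ 1.62257960e+02  4.51174047e-02 -8.08220662e+01]
TCP [[326.8432527  291.42690322]] grasp [[326.82613997 309.11281243]]
axis .121,.092 [[327.52082946 313.68943707]
 [327.4565003  286.77078275]]
dots [[255.9526590842944, 201.90426657855377], [288.8798309641644, 182.63945087892392], [327.502706345363, 175.81961699863035], [366.12089905967105, 182.65127807214444], [399.03351485641065, 201.92948061771125]]
```

View pics/c3.png

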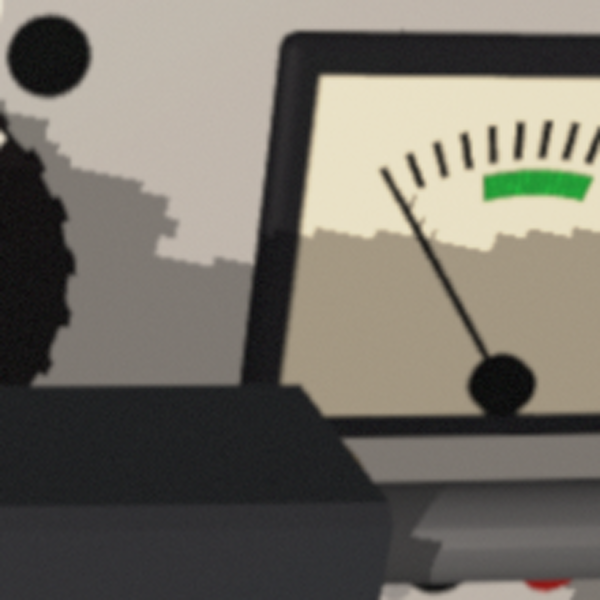

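Run:
```python
from h import *
w=manip.snapshot("wrist")
im=np.clip(w["image"].astype(float)*2.2,0,255).astype(np.uint8)
cv2.imwrite("pics/c4.png",cv2.resize(im[190:440,200:460],(624,600),interpolation=2)[:,:,::-1])
print(manip.observe()["finger_gap"])
```

```text
0.010161976525347474
```

View pics/c4.png

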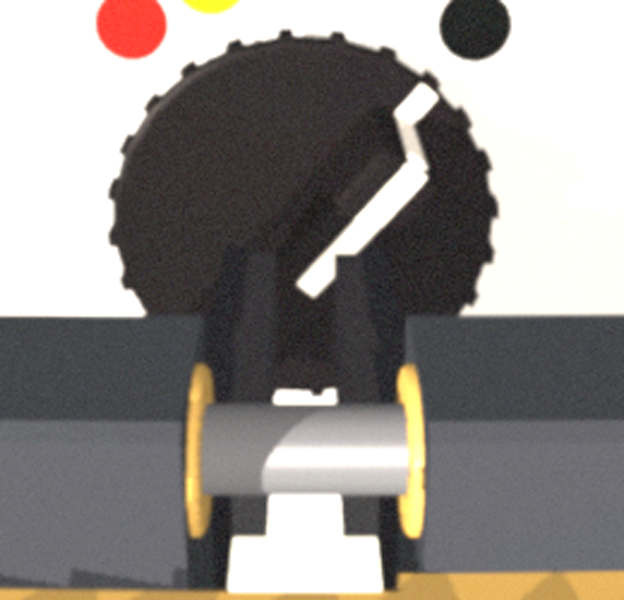

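Call:
move_arm(
  commands=[
    [5, 0, 0, 0, 0],
    [5, 0, 0, 0, 0.1],
    [5, 0, 0, 0, 0.25],
    [5, 0, 0, 0, 0.4],
    [5, 0, 0, 0, 0.55],
    [5, 0, 0, 0, 0.698],
    [5, 0, 0, 0, 0.698],
    [5, 0, 0, 0.5, 0.698],
    [5, 0, 0, 1, 0.698],
    [5, 0, 0, 1.3, 0.698],
    [5, 0, 0, 1.6, 0.698],
    [5, 0, 0, 1.6, 0.698],
  ],
)

```text
t: 9.25
tool_pos: [0.4916, 0.1564, 0.0813]
tool_rot: [180.0, 0.0, -30.8]
force: [0.9, -0.3, 0.3]
finger_gap: 0.05
grasp_force: 0.0
```

Run:
```python
from h import *
w=manip.snapshot("wrist")
im=np.clip(w["image"].astype(float)*2.2,0,255).astype(np.uint8)
cv2.imwrite("pics/c5.png",cv2.resize(im[190:440,200:460],(624,600),interpolation=2)[:,:,::-1])
```

```text
(no output)
```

View pics/c5.png

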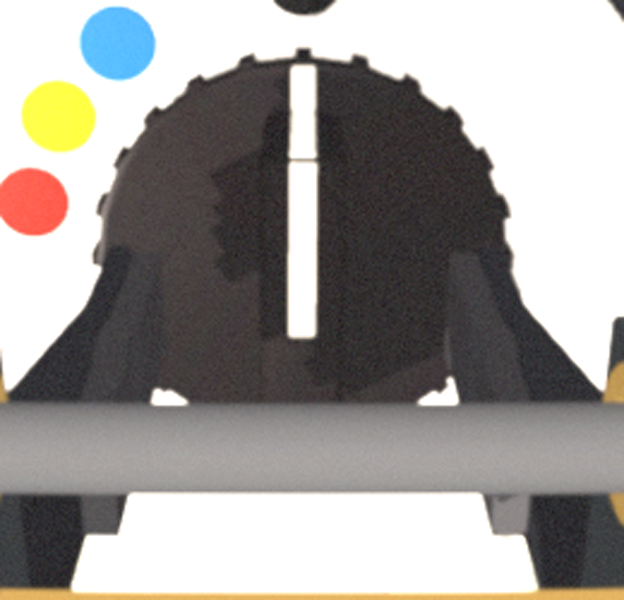

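Call:
move_arm(
  commands=[
    [5, 0, 0, 0.3, 0],
    [5, 0, 0, 0.5, 0],
    [3, 0, 0, 0.5, 0],
    [1, 0, 0, 0.5, 0],
    [1, 0, 0, 0.5, 0],
    [1, 0, 0, 0.5, 0],
    [1, 0, 0, 0.5, 0],
    [1, 0, 0, 0.5, 0],
    [1, 0, 0, 0.5, 0],
  ],
  grip_force=35,
)

```text
t: 10.42
tool_pos: [0.492, 0.1568, 0.0766]
tool_rot: [-180.0, -0.0, -30.8]
force: [1.2, 1.6, -0.6]
finger_gap: 0.0138
grasp_force: 35.0
```

Call:
move_arm(
  commands=[
    [1, 0, 0, 0, -0.08],
    [1, 0, 0, 0, -0.16],
    [1, 0, 0, 0, -0.24],
    [1, 0, 0, 0, -0.32],
    [1, 0, 0, 0, -0.4],
    [1, 0, 0, 0, -0.48],
    [1, 0, 0, 0, -0.56],
    [1, 0, 0, 0, -0.63],
    [1, 0, 0, 0, -0.67],
    [1, 0, 0, 0, -0.698],
    [1, 0, 0, 0, -0.698],
    [1, 0, 0, 0, -0.698],
    [1, 0, 0, 0, -0.698],
  ],
)

```text
t: 12.05
tool_pos: [0.4921, 0.1571, 0.0766]
tool_rot: [-180.0, -0.1, 9.2]
force: [1.6, 5.0, -2.9]
finger_gap: 0.0136
grasp_force: 35.0
```

Call:
move_arm(
  commands=[
    [2, 0, 0, 0, 0],
    [3.5, 0, 0, 0, 0],
    [5, 0, 0, 0, 0],
    [5, 0, 0, 0, 0],
    [5, 0, 0, -3, 0],
    [5, 0, 0, -7, 0],
    [5, 0, 0, -12, 0],
    [3, 0, 0, -17, 0],
    [1, 0, 0, -17, 0],
    [0, 0, 0, -17, 0],
  ],
)

```text
t: 13.3
tool_pos: [0.4912, 0.1561, 0.246]
tool_rot: [180.0, 0.1, 9.2]
force: [-0.4, 0.7, -1.1]
finger_gap: 0.0279
grasp_force: 0.0
```

Run:
```python
from h import *
w=manip.snapshot("wrist");save(w,"w6.png");o=manip.observe()
p=[.5615,.0510,.1602]
t=np.c_[-.052+.031*np.cos(ang),.115+.031*np.sin(ang),np.full(5,.121)]
print("pointer ends r,y,b,w,k",proj(w,T2W(p,t)).round().tolist(),"axis",proj(w,T2W(p,[[-.052,.115,.121]])))
rows(np.array([.4918,.1562,.247-.0000]),9.2,[(.51,.02,.24,9.2),(.5125,-.1038,.22,9.2)])
print(o["t"],o["tool_pos"],o["tool_rot"],o["joint_positions"],o["force"],o["finger_gap"])
```

```text
pointer ends r,y,b,w,k [[300.0, 192.0], [312.0, 185.0], [327.0, 182.0], [341.0, 185.0], [353.0, 192.0]] axis [[326.71018808 222.85836039]]
[-0.38 13.74  0.7 ] -0.0
[-2.11 26.    2.7 ] -0.0
13.35 [0.49085123 0.15591336 0.24529075] [1.79958308e+02 1.40057912e-01 9.20826237e+00] [   2.31443422   11.5227108   -28.53905016  104.14341153    5.99810588
   65.96692447 -108.99370456] [-1.02159868  0.16300868 -0.37607796] 0.024139338997995845
```

View pics/w6.png

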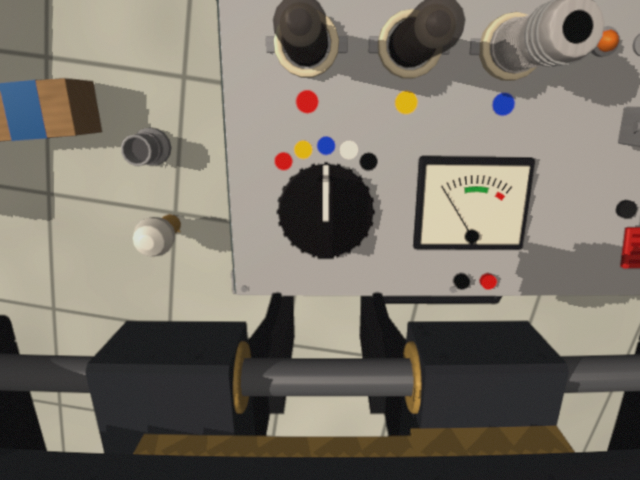

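Call:
move_arm(
  commands=[
    [0, 0, 5, 0.5, 0],
    [0, -0.3, 10, 0.7, 0],
    [0, -0.8, 15, 1.5, 0],
    [0, -1.5, 20, 2.5, 0],
    [0, -2, 24, 4, 0],
    [0, -2.1, 26, 6, 0],
    [0, -2.1, 26, 7.7, 0],
    [0, -2.1, 26, 7.7, 0],
    [0, -2.1, 26, 7.7, 0],
  ],
)

```text
t: 14.48
tool_pos: [0.513, -0.1019, 0.1698]
tool_rot: [-180.0, -0.0, 9.4]
force: [-0.3, 0.6, -0.6]
finger_gap: 0.0006
grasp_force: 0.0
```

Run:
```python
from h import *
w=manip.snapshot("wrist");save(w,"w7.png");o=manip.observe()
p=[.5615,.0510,.1602]
print("paddle",proj(w,T2W(p,[[-.073,-.145,.124],[-.056,-.145,.124],[-.09,-.145,.124],[-.073,-.124,.124],[-.073,-.166,.124]])).round().tolist(),"TCP",proj(w,o["tool_pos"]))
print(o["tool_pos"],o["tool_rot"],o["force"],o["finger_gap"])
```

```text
paddle [[330.0, 260.0], [330.0, 233.0], [330.0, 287.0], [294.0, 260.0], [366.0, 261.0]] TCP [[327.39348854 291.38998454]]
[ 0.51321818 -0.10213794  0.17017041] [ 1.79996180e+02 -6.83510527e-02  9.34552086e+00] [ 0.4322654  -0.21136483  0.34665251] 0.0004720148994468299
```

View pics/w7.png

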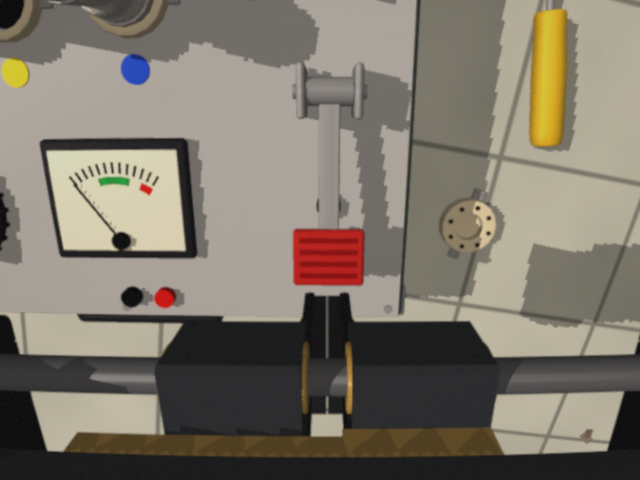

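Call:
move_arm(
  commands=[
    [0, 0, 0, 2, 0],
    [0, 0, 0, 3.5, 0],
    [0, 0, 0, 4.4, 0],
    [0, 0, 0, 4.4, 0],
    [0, 0, 0, 4.4, 0],
  ],
)

```text
t: 15.15
tool_pos: [0.5131, -0.1035, 0.126]
tool_rot: [180.0, -0.1, 9.2]
force: [-0.5, 1.0, 0.2]
finger_gap: 0.0009
grasp_force: 0.0
```

Call:
move_arm(
  commands=[
    [0, 0, 0, 0.2, 0],
    [0, 0, 0, 0.4, 0],
    [0, 0, 0, 0.6, 0],
    [0, 0, 0, 0.6, 0],
    [0, 0, 0, 0.6, 0],
  ],
)

```text
t: 15.78
tool_pos: [0.5127, -0.1035, 0.1195]
tool_rot: [180.0, 0.0, 9.2]
force: [-0.1, 0.1, -0.0]
finger_gap: 0.0005
grasp_force: 0.0
```

Call:
move_arm(
  commands=[
    [0, 0, 0, 0.3, 0],
    [0, 0, 0, 0.6, 0],
    [0, 0, 0, 0.6, 0],
    [0, 0, 0, 0.6, 0],
  ],
)

```text
t: 16.27
tool_pos: [0.5127, -0.1035, 0.1135]
tool_rot: [180.0, -0.0, 9.2]
force: [-0.7, 0.6, -0.1]
finger_gap: 0.0008
grasp_force: 0.0
```

Call:
move_arm(
  commands=[
    [0, 0, 0, 0.2, 0],
    [0, 0, 0, 0.4, 0],
    [0, 0, 0, 0.4, 0],
    [0, 0, 0, 0.4, 0],
  ],
)

```text
t: 16.77
tool_pos: [0.5127, -0.1035, 0.1095]
tool_rot: [180.0, -0.0, 9.2]
force: [-0.0, 0.0, 0.9]
finger_gap: 0.0009
grasp_force: 0.0
```

Call:
move_arm(
  commands=[
    [0, 0, 0, 0.2, 0],
    [0, 0, 0, 0.4, 0],
    [0, 0, 0, 0.4, 0],
    [0, 0, 0, 0.4, 0],
  ],
)

```text
t: 17.27
tool_pos: [0.5127, -0.1035, 0.1055]
tool_rot: [180.0, -0.0, 9.2]
force: [-0.1, 0.2, 0.1]
finger_gap: 0.0005
grasp_force: 0.0
```

Call:
move_arm(
  commands=[
    [0, 0, 0, 0.2, 0],
    [0, 0, 0, 0.4, 0],
    [0, 0, 0, 0.4, 0],
    [0, 0, 0, 0.4, 0],
  ],
)

```text
t: 17.77
tool_pos: [0.5127, -0.1035, 0.1016]
tool_rot: [180.0, -0.0, 9.2]
force: [-0.7, -0.2, -0.9]
finger_gap: 0.0003
grasp_force: 0.0
```

Call:
move_arm(
  commands=[
    [0, 0, 0, 0.2, 0],
    [0, 0, 0, 0.4, 0],
    [0, 0, 0, 0.4, 0],
    [0, 0, 0, 0.4, 0],
  ],
)

```text
t: 18.27
tool_pos: [0.5127, -0.1035, 0.0978]
tool_rot: [180.0, -0.0, 9.2]
force: [-0.0, 0.3, 2.3]
finger_gap: 0.0001
grasp_force: 1.1
```

Call:
move_arm(
  commands=[
    [0, 0, 0, 0.2, 0],
    [0, 0, 0, 0.4, 0],
    [0, 0, 0, 0.5, 0],
    [0, 0, 0, 0.5, 0],
    [0, 0, 0, 0.5, 0],
  ],
)

```text
t: 18.9
tool_pos: [0.5127, -0.1036, 0.0926]
tool_rot: [180.0, -0.0, 9.2]
force: [-2.1, -1.1, 2.8]
finger_gap: 0.0007
grasp_force: 1.6
```

```bash
cat >> h.py <<'E'
def needle(name):
    w=manip.snapshot("wrist");im=w["image"]
    p=[.5615,.0510,.1602]
    f=[]
    for _ in range(8): f.append(manip.observe()["force"][2])
    print(manip.observe()["t"],manip.observe()["tool_pos"],np.mean(f))
    u,v=proj(w,T2W(p,[[-.04,0,.092]]))[0].astype(int)
    print(u,v)
    x0,y0=max(u-110,0),max(v-110,0)
    cv2.imwrite("pics/"+name,cv2.resize(im[y0:y0+200,x0:x0+200],(600,600),interpolation=2)[:,:,::-1])
    return w
E
python3 -c "
from h import *
save(needle('n1.png'),'n1f.png')"
```

```text
18.95 [ 0.51268764 -0.10355076  0.09262638] 2.815710278925512
24 226
```

View pics/n1.png

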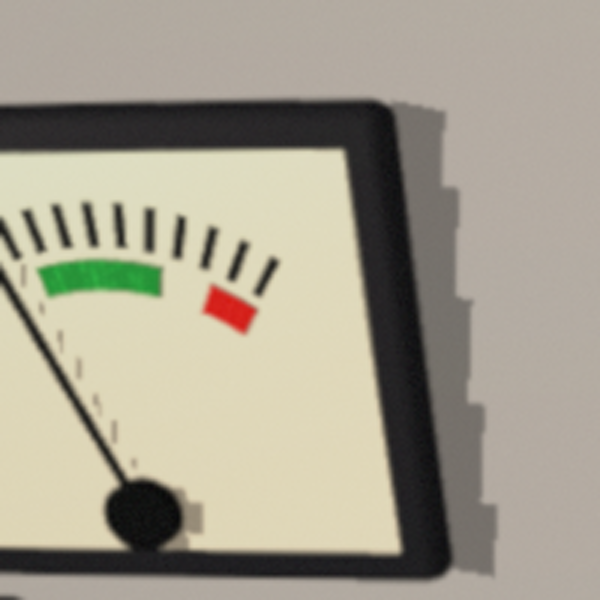

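```bash
cat >> h.py <<'E'
def meter():
    w=manip.snapshot("wrist");im=w["image"].astype(int)
    p=[.5615,.0510,.1602];c,s_=np.cos(p[2]),np.sin(p[2])
    # rectify: tester x from -.12 to .03, y from .07 to -.07, 0.25 mm/px
    gx=np.arange(.03,-.12,-.00025);gy=np.arange(.07,-.09,-.00025)
    X,Y=np.meshgrid(gx,gy,indexing='ij')
    uv=proj(w,T2W(p,np.c_[X.ravel(),Y.ravel(),np.full(X.size,.0922)])).astype(np.float32).reshape(X.shape+(2,))
    r=cv2.remap(w["image"],uv[...,0],uv[...,1],cv2.INTER_LINEAR).astype(int)
    return w,r,gx,gy
def angles():
    w,r,gx,gy=meter()
    cv2.imwrite("pics/rect.png",r[:,:,::-1].astype(np.uint8))
    g=(r[...,1]-r[...,0]>60)&(r[...,1]-r[...,2]>50); red=(r[...,0]-r[...,1]>120)&(r[...,0]-r[...,2]>110)
    yy,xx=np.nonzero(g); 
    # pivot: dark disc via opening of dark mask restricted to near, below green
    dark=(r.sum(2)<150).astype(np.uint8)
    disc=cv2.morphologyEx(dark,cv2.MORPH_OPEN,cv2.getStructuringElement(2,(17,17)))
    n,l,st,ce=cv2.connectedComponentsWithStats(disc)
    print("green c",xx.mean(),yy.mean())
    print([(ce[i].round(1).tolist(),st[i][2:].tolist()) for i in range(1,n)])
    return r,g,red,dark
E
python3 -c "
from h import *
r,g,red,dark=angles()
n,l,st,ce=cv2.connectedComponentsWithStats(red.astype(np.uint8));print('red',[(ce[i].round(1).tolist(),st[i].tolist()) for i in range(1,n) if st[i][4]>30])
"
```

```text
green c 305.6196049743965 244.24945135332845
[([148.3, 271.3], [510, 600, 151800]), ([300.9, 412.6], [51, 66, 2359]), ([582.7, 547.3], [142, 120, 12968]), ([318.7, 553.2], [62, 35, 1687])]
red [([387.3, 265.6], [372, 252, 32, 28, 488]), ([402.2, 553.2], [379, 543, 46, 19, 597])]
```

```bash
cat >> h.py <<'E'
def needle_angle(piv=(304,408)):
    r,g,red,dark=angles(); S=r.sum(2); pts=[]
    a=np.deg2rad(np.arange(-65,65,.5))
    for rad in range(60,135,5):
        x=(piv[0]+rad*np.sin(a)).round().astype(int); y=(piv[1]-rad*np.cos(a)).round().astype(int)
        v=S[y,x]; i=np.argmin(v)
        if v[i]<330: pts.append((x[i],y[i]))
    pts=np.array(pts); d=np.polyfit(pts[:,1],pts[:,0],1)
    print(len(pts),"needle deg (0=mid)",np.degrees(np.arctan(-d[0])),"x at y=pivot",np.polyval(d,piv[1]))
    for n,m in(("green",g),("red",red)):
        y,x=np.nonzero(m&(np.arange(len(m))[:,None]<300)); t=np.degrees(np.arctan2(x-piv[0],piv[1]-y)); print(n,np.percentile(t,[2,50,98]).round(1))
    f=[manip.observe() for _ in range(3)]; print(f[-1]["t"],f[-1]["tool_pos"],f[-1]["force"])
E
python3 -c "
from h import *
needle_angle()"
```

```text
green c 305.7686676427526 244.2320644216691
[([148.3, 271.2], [510, 600, 151759]), ([300.9, 412.7], [51, 66, 2343]), ([582.7, 547.3], [142, 120, 12961]), ([318.7, 553.1], [62, 36, 1681])]
15 needle deg (0=mid) 55.71226858152814 x at y=pivot 147.56318598328505
green [-12.3   0.7  13.5]
red [25.6 30.4 35. ]
19.05 [ 0.51267747 -0.10354622  0.09261653] [-1.82716383 -0.5606846   3.50249501]
```

```bash
sed -i 's/cv2.INTER_LINEAR)/cv2.INTER_LINEAR,borderMode=cv2.BORDER_CONSTANT,borderValue=(255,255,255))/' h.py
python3 -c "
from h import *
needle_angle()"
```

```text
green c 305.6287600880411 244.2494497432135
[([449.2, 242.6], [250, 312, 14489]), ([301.0, 412.6], [51, 66, 2358]), ([183.5, 532.6], [48, 107, 3405]), ([582.7, 547.3], [142, 120, 12961]), ([318.5, 553.2], [62, 36, 1683])]
15 needle deg (0=mid) -20.914351531642343 x at y=pivot 302.09585798816596
green [-12.3   0.4  13.5]
red [25.6 30.4 35. ]
19.1 [ 0.51267871 -0.10354793  0.0926144 ] [-1.22443595 -0.26741613  2.87148846]
```

Call:
move_arm(
  commands=[
    [0, 0, 0, 0.15, 0],
    [0, 0, 0, 0.3, 0],
    [0, 0, 0, 0.45, 0],
    [0, 0, 0, 0.5, 0],
    [0, 0, 0, 0.5, 0],
    [0, 0, 0, 0.5, 0],
  ],
)

```text
t: 19.85
tool_pos: [0.5127, -0.1035, 0.0876]
tool_rot: [180.0, -0.0, 9.2]
force: [-1.7, -0.3, 4.7]
finger_gap: 0.0007
grasp_force: 2.2
```

```bash
python3 -c "
from h import *
needle_angle()"
```

```text
green c 308.3768352365416 244.20146818923328
[([453.5, 244.8], [235, 312, 14181]), ([300.6, 412.3], [52, 67, 2347]), ([201.2, 520.9], [47, 106, 3295]), ([585.2, 542.9], [132, 131, 13468]), ([322.2, 544.9], [43, 23, 779]), ([423.3, 545.7], [20, 18, 276])]
15 needle deg (0=mid) -7.916662838807193 x at y=pivot 301.2917566241411
green [-12.4   1.8  13.5]
red [25.5 30.3 35.1]
19.9 [ 0.51273372 -0.10353995  0.08763639] [-2.71853245 -0.96006896  5.14446986]
```

Call:
move_arm(
  commands=[
    [0, 0, 0, 0.1, 0],
    [0, 0, 0, 0.2, 0],
    [0, 0, 0, 0.3, 0],
    [0, 0, 0, 0.3, 0],
    [0, 0, 0, 0.3, 0],
  ],
)

```text
t: 20.52
tool_pos: [0.5126, -0.1036, 0.0846]
tool_rot: [180.0, 0.0, 9.2]
force: [-3.1, -1.2, 4.6]
finger_gap: 0.0001
grasp_force: 2.7
```

```bash
python3 -c "
from h import *
needle_angle()"
```

```text
green c 306.28352180937 244.40872374798062
[([456.8, 246.3], [226, 311, 14082]), ([300.6, 412.3], [52, 67, 2366]), ([211.5, 513.6], [44, 105, 3141]), ([586.9, 540.5], [127, 137, 13593])]
15 needle deg (0=mid) -0.3683249373475044 x at y=pivot 301.7440476190476
green [-12.4   1.9  13.6]
red [25.5 30.3 35.1]
20.575 [ 0.51257096 -0.10355921  0.08456821] [-2.80421105 -1.01525821  5.90979279]
```

```bash
python3 -c "
from h import *
needle_angle()
print(manip.close_job())"
```

```text
green c 306.39790153349475 244.45197740112994
[([456.8, 246.3], [226, 311, 14078]), ([300.6, 412.3], [52, 67, 2363]), ([212.0, 513.4], [45, 103, 3128]), ([586.9, 540.4], [127, 137, 13581])]
15 needle deg (0=mid) -0.3683249373475044 x at y=pivot 301.7440476190476
green [-12.4   2.   13.6]
red [25.5 30.3 35.1]
20.625 [ 0.51257885 -0.10352391  0.0845682 ] [-3.53056753 -1.89505366  4.97008038]
the job is handed in; nothing more can be done
None
```

The job is handed in at 20.6 s: the shield-can valve is in the blue socket, the selector is clicked in at the blue dot, and the lever is held half-way with the needle in the middle of the green arc.

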